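# Zero the gauge, set the hub's end cap and hold it

## Task

Turn the black knob of the green drag gauge so that its red pointer comes back to its zero stop. Then screw the knurled end cap of the hub in the vise down (clockwise) until it bottoms out, and back it off a quarter turn. Finish while still gripping the cap there so that the lock ring can be fitted, and leave the loose things on the bench where they lie.

Things in the scene. Friction and masses are not known exactly. Their poses are not given: they have to be found in the camera images.
- knob_center (a point): Centre of the gauge's round black knurled knob: cylinder 34 mm across and 30 mm high, upright, 88 mm above the bench. It stands on a thin stem (16 mm across) with its underside 17 mm above the flat white dial (112 mm across, dial height 56 mm) of a green box 130 x 130 mm, 50 mm high. A flat red pointer under the knob turns with it. The point turns with it; the pointer lies along its -x.
- peak (a joint): Angle of the gauge knob and red pointer, rad. 0 = at the zero stop, pointer on the green mark; grows clockwise seen from above, so turn it counter-clockwise to bring it back. Starts between 0.7 and 1.5. Light friction, about 0.04 N m, stays where it is left; hard stop at 0.
- cap_center (a point): Centre (half-way up) of the hub's black knurled end cap: upright cylinder 50 mm across and 36 mm high, axis vertical, already started on the hub's thread and captive. When it is bottomed this centre is 193 mm above the bench; it rises 8 mm per turn when unscrewed. The point's axes turn with the cap; a white stripe on its top and side lies along its -x axis.
- cap_turn (a joint): Angle by which the end cap is unscrewed from its bottomed position, rad. 0 = bottomed out (hard stop, white stripe above the red line on the hub's flange); grows counter-clockwise seen from above. Starts between 2.1 and 3.2. A quarter turn back is 1.57. Friction about 0.08 N m; it stays where it is left.
- endcap: The same end cap; origin at the centre of its underside, z up, turns with the cap. Below it stand, fixed, the hub barrel (44 mm across, its rim is what the cap bottoms on), a flange 90 mm across at 131 to 136 mm height, and the jaws of a bench vise (up to 115 mm high).
- bearing: Loose ball bearing, ring 48 mm across and 14 mm high; origin at the centre of its underside. Bystander.
- oil_mid (a point): Loose yellow oil bottle 52 mm across, 130 mm high; this point is on its axis, 65 mm up. Bystander.
- wrench_grip (a point): Loose steel wrench 180 mm long lying flat; a point on its handle. Bystander.
- driver_grip (a point): Loose screwdriver with a blue handle, lying flat; a point on its handle. Bystander.
- tape: Loose roll of black tape 90 mm across, 25 mm high; origin at the centre of its underside. Bystander.
- spare: Loose brass plug 50 mm across, 34 mm high, standing on the bench; origin at the centre of its underside. Not to be used. Bystander.

How it is judged:
By the outcome, as a careful person would: the job done as asked, in the order asked, and still so for the second after the job is handed in, while the arm keeps its last pose, push and grip.
It also fails if it takes over 61 s, if anything falls off the work surface, if the arm or the gripper's body presses on something with over 40 N, if the wrist force passes 120 N, or if a joint passes its speed limit or range.

## Robot

A 6-joint arm with a two-finger parallel gripper is mounted at the origin on the work surface. World frame = base frame: x ahead of the robot, y to its left, z up, the work surface at z = 0. Lengths are in mm, angles in rad, forces in N, time in s.
With the tool pointing down it reaches from about 275 to 750 mm from the base axis. Payload 10.2 kg.
Tool frame: the origin (TCP) lies at the very end of the fingers, on their centre line; the grasp point (between the pads) lies 19 mm behind it (ctrl.hold_point_z is the distance from the TCP to the grasp point, in mm); z points along the fingers, y is the direction in which the jaws open and shut (so a half turn about z gives the same grasp; the last joint's range is limited). The gripper opens to 85 mm and grips with 20 to 120 N. Pads are 22 mm wide; open, the fingers measure 114 mm over their backs; the gripper's body (76 mm by 85 mm) begins 54 mm behind the grasp point. The pads swing forward as they close: fully open they stand 13 mm farther back than shut.
Start: joints at [0.941, 0.313, 1.498, -0, 1.331, -0.223], TCP at [207.741, 482.156, 231.294] pointing down, gripper open.
Joint ranges: [-2.94, 2.94], [-0.97, 2.17], [0.19, 2.56], [-1.23, 4.37], [0.02, 3.11], [-2.88, 2.88]. Speed limits (rad/s): [2.39, 2.39, 3.01, 3.14, 3.14, 3.14].

## Interface

Orientations are given as a unit quaternion [w, x, y, z].
In Python, from rig import readout, cams, workorder, spotter, ctrl gives the robot as it stands.
- The arm moves only by the tool step_arm, never from a script. Its argument "plan" is text: rows parted by semicolons, each of 5 numbers parted by spaces: the shift along the tool's x, y, z in cm, then the turn about the tool's z in degrees, then the opening in per cent of the stroke, from 0 (shut) to 100 (fully open). In form: x y z twist gripper; .... A call has 1 to 10 rows; each row is the pose to reach, as a shift and turn from the pose commanded when the call began, along the tool's axes at that moment; what a row does not reach only later rows make up. A row lasts 1/10 s, in which the tool goes at most 50 mm and 8.59 degrees, less where a joint would pass 70% of its speed; a pose out of reach is approached as far as the arm can. A call with a gripper value outside its range is refused whole. The fingers move at their own pace and stop on an object; "grip_force" is the grip in N (left out, the last holds). Time passes only in rows, so rows that repeat a pose let the fingers close. It gives the time, the measured TCP pose, the force and the opening at its end, in the units of the state.
- readout.sense(): the state, without advancing time (a new reading comes with each control period).
- cams.capture(name): name is "scene" or "top" or "wrist"; returns (picture, depth): 480x640x3 uint8, red, green, blue; 480x640 float32, mm along the optical axis (not along the pixel's ray), 0 where there is no reading.
- cams.camera_info(name): a dict with "vfov" (degrees; the focal length in pixels is half the picture's height over the tangent of half this angle, whatever the lens; pixels are square), "cx", "cy" (the principal point, pixels), "k1" (the pictures are not rectified: a ray, as slopes to the right and down, at radius r is drawn at 1 + k1 r^2 times it, then the intrinsics apply), "rvec" (rotation vector, rad) and "tvec" (3), from world to camera coordinates, as OpenCV has them. Camera axes: x right, y down, z forward; pixel columns grow to the right and rows downward; lengths in mm; the calibration is good to about 2 mm. A picture is of the moment at which its call begins: read the wrist's pose just before it. camera_info takes no time and is no camera call; for the wrist camera it gives the pose at the moment of the call.
- workorder.finish_job(): hands the job in, once; it reports no verdict.
Trained networks look in the newest picture that a camera, given by its name, has taken for a name from the list of things; names that differ only in an ending like _2 or _b are one class to them, and where a whole thing is asked for, a point or a joint stands for the part that bears it (a point fixed in the world has none). Each returns a list of dicts, best first, with "conf" (0 to 1); they miss things now and then, are a little off and sometimes report something else, mostly with a low value. They report only what shows in the picture. A call takes as long as a camera call.
- spotter.regions_of(camera, target): "pixels" (480x640 bool, what is visible of it) and "extent" ([centre column, centre row, width, height] in pixels, round what is visible of it).
The state is a dict: "time_s": time; "joints": joint angles; "dq": joint speeds; "tau": joint torques, N m; "eef_pos": TCP position; "ee_rot": TCP orientation; "force": force on the tool from outside, world axes, zero at the start; "wrist_torque": the same for the moment, N m; "grip_width": opening from 0.0 (shut) to 1.0 (fully open).
Only numpy, scipy, OpenCV 4.12 (cv2) and the standard library are available. Lean on these libraries where they do the work, as an engineer would, in place of code of your own. Each camera call takes 0.05 s, during which the arm holds its last target. There are 200 camera calls.

## Working session

There is one attempt and no reset: what is moved stays moved. The work goes in short steps, Python scripts to look and compute and a tool call to move; the robot and the scene stay as the last step left them, time stands still between calls to the robot, and variables do not carry over. Pictures are saved under pics/ and viewed, about 8 in all and at most 12, crops included, and the job is handed in when it is done.

Besides the shell and the picture viewer there is one more tool, called after "Request:" by a JSON object that holds its "method" and its "body". step_arm: Moves the arm, as the interface text tells. Its arguments: {"type":"object","properties":{"plan":{"type":"string"},"grip_force":{"type":"number"}},"required":["plan"]}

```bash
ls; mkdir -p pics; cat > h.py <<'E'
import numpy as np, cv2
from rig import readout, cams, workorder, spotter, ctrl
def pts(name, depth, mask):
    i=cams.camera_info(name); f=240/np.tan(np.radians(i['vfov']/2))
    v,u=np.nonzero(mask&(depth>0)); z=depth[v,u]
    K=np.array([[f,0,i['cx']],[0,f,i['cy']],[0,0,1.]])
    n=cv2.undistortPoints(np.stack([u,v],1).astype(np.float64)[:,None],K,np.array([i['k1'],0,0,0.]))[:,0]
    c=np.c_[n*z[:,None],z]; R=cv2.Rodrigues(np.array(i['rvec'],float))[0]
    return (c-np.array(i['tvec']))@R, u, v
def save(name,img): cv2.imwrite('pics/'+name,img[:,:,::-1])
E
python3 - <<'E'
from h import *
s=readout.sense(); print(s)
a=[]
for c in ['scene','top']:
    im,d=cams.capture(c); save(c+'1.png',im); np.savez(c+'.npz',im=im,d=d)
    for t in ['knob_center','cap_center','oil_mid']:
        for r in spotter.regions_of(c,t)[:2]:
            P,u,v=pts(c,d,r['pixels']); print(c,t,round(r['conf'],2),np.round(r['extent']),np.round(np.percentile(P,[2,50,98],axis=0)).tolist())
            zt=np.percentile(P[:,2],98); T=P[P[:,2]>zt-5]; print('  top', T.min(0).round(1),T.max(0).round(1),T.mean(0).round(1))
print(ctrl.hold_point_z)
E
```

```text
pics
{'time_s': 0.0, 'joints': array([ 9.40574613e-01,  3.13471771e-01,  1.49845923e+00, -2.36791067e-05,
        1.33096159e+00, -2.23419482e-01]), 'dq': array([ 0.00072973, -0.00138703, -0.00056037, -0.00041686,  0.00031635,
       -0.00119735]), 'tau': array([ 2.97883207e-04, -4.12256062e+01, -2.59750110e+01, -1.58382923e-04,
        4.07106592e-03,  8.89525381e-06]), 'eef_pos': array([207.60024327, 481.93144111, 230.71559032]), 'ee_rot': array([-2.58605729e-04,  2.01998691e-01,  9.79385576e-01, -5.96417497e-04]), 'force': array([ 0.51454849,  0.28669482, -0.73074639]), 'wrist_torque': array([ 0.01153961, -0.03806971, -0.02176104]), 'grip_width': 1.0015403093727362}
scene knob_center 0.62 [440. 242.  16.  14.] [[567.0, 235.0, 62.0], [585.0, 249.0, 98.0], [595.0, 267.0, 106.0]]
  top [562.8 234.2 101.3] [594.3 266.8 107. ] [579.3 250.8 103.8]
scene cap_center 0.69 [234. 229.  23.  20.] [[520.0, -270.0, 184.0], [553.0, -246.0, 211.0], [567.0, -223.0, 217.0]]
  top [ 517.7 -270.8  211.8] [ 570.  -223.   218.8] [ 542.5 -246.5  214. ]
scene oil_mid 0.58 [352. 297.  19.  40.] [[676.0, -
[... 162 characters left out ...]
[453.0, -539.0, -2.0], [501.0, -499.0, 21.0], [539.0, -457.0, 29.0]]
  top [ 447.8 -541.8   24.3] [ 541.4 -455.4   31.1] [ 496.1 -497.7   26.4]
top knob_center 0.53 [205. 229.  19.  16.] [[559.0, 240.0, 55.0], [574.0, 255.0, 102.0], [602.0, 284.0, 107.0]]
  top [558.2 240.6 102. ] [589.6 270.9 108.9] [574.6 254.8 104.1]
top cap_center 0.71 [408. 241.  21.  22.] [[514.0, -263.0, 186.0], [537.0, -240.0, 213.0], [560.0, -219.0, 217.0]]
  top [ 515.1 -265.6  212.2] [ 562.5 -218.9  219.1] [ 538.2 -242.6  214.3]
top oil_mid 0.93 [302. 196.  20.  29.] [[655.0, -12.0, 7.0], [670.0, 10.0, 88.0], [696.0, 35.0, 133.0]]
  top [669.6  -0.  127.8] [690.8  22.9 134.3] [679.8  11.3 130.6]
18.700000000000003
```

View pics/scene1.png

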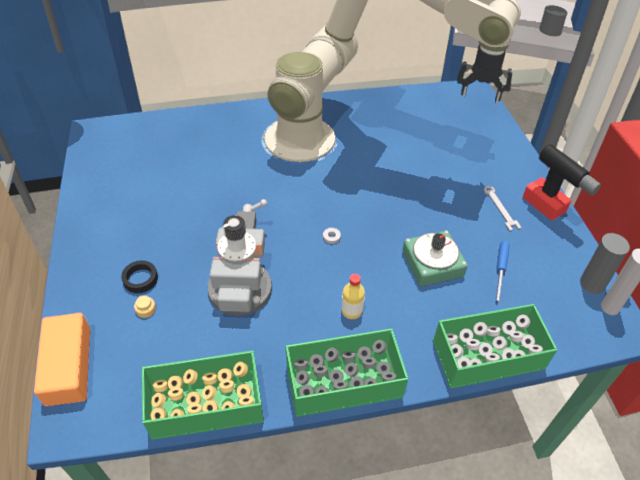

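View pics/top1.png

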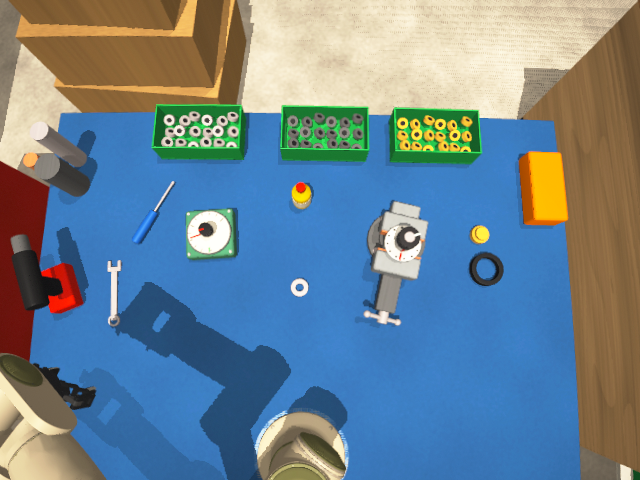

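Request:
{"method": "step_arm", "body": {"plan": "-4.5 -0.6 0 0 100; -9 -1.3 0 0 100; -13.5 -2 0 0 100; -18 -2.7 0 0 100; -22.5 -3.4 0 0 100; -27 -4 0 0 100; -31 -4.7 0 0 100; -35 -5.3 0 0 100; -38 -5.7 0 0 100; -38 -5.7 0 0 100"}}

```text
time_s: 1.4
eef_pos: [536.7, 277.0, 230.5]
ee_rot: [-0.0, 0.204, 0.979, -0.0]
force: [-0.5, -0.6, -0.1]
grip_width: 1.003
```

```bash
python3 - <<'E'
from h import *
s=readout.sense(); print(s['time_s'],s['eef_pos'],s['ee_rot'],s['joints'])
i=cams.camera_info('wrist'); R=cv2.Rodrigues(np.array(i['rvec'],float))[0]; print('cam',-R.T@i['tvec'],R.T.round(2).tolist(),i['vfov'])
im,d=cams.capture('wrist'); save('w1.png',im)
for t in ['knob_center']:
    for r in spotter.regions_of('wrist',t)[:2]:
        P,u,v=pts('wrist',d,r['pixels']); print(t,round(r['conf'],2),np.round(r['extent']))
        zt=np.percentile(P[:,2],95); T=P[abs(P[:,2]-zt)<4]; print('  top', T.min(0).round(1),T.max(0).round(1),np.median(T,0).round(1))
E
```

```text
1.4 [536.71401514 277.02551651 230.47936924] [-1.27570948e-06  2.03858751e-01  9.79000257e-01 -3.24690804e-04] [ 2.82968622e-01  4.90630321e-01  1.24227802e+00 -5.79877109e-04
  1.40899122e+00 -8.77138503e-01]
cam [459.16976285 311.87851692 373.96245225] [[0.4, 0.87, 0.3], [0.92, -0.38, -0.13], [0.0, 0.32, -0.95]] 67.71986839486976
knob_center 0.76 [329. 256.  61.  75.]
  top [554.5 241.4 101.3] [588.2 275.4 106.9] [570.5 259.  104.3]
knob_center 0.23 [131. 458.  34.  35.]
  top [666.4   3.5 127.6] [690.   27.8 132.5] [676.6  17.3 130.7]
```

View pics/w1.png

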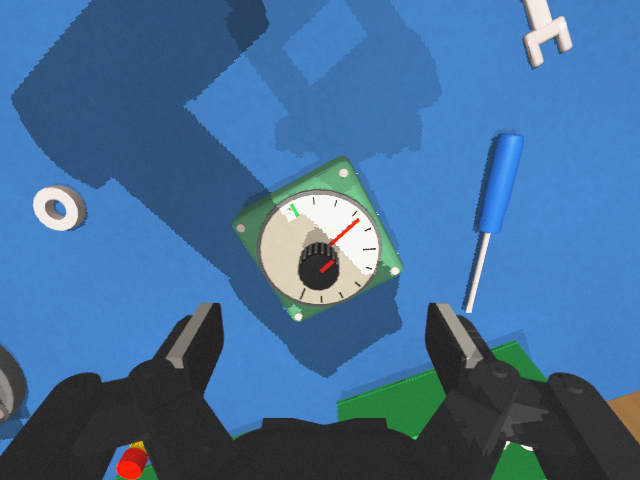

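```bash
cat >> h.py <<'E'
def plane(name,u,v,z):
    i=cams.camera_info(name); f=240/np.tan(np.radians(i['vfov']/2)); K=np.array([[f,0,i['cx']],[0,f,i['cy']],[0,0,1.]])
    n=cv2.undistortPoints(np.stack([u,v],1).astype(np.float64)[:,None],K,np.array([i['k1'],0,0,0.]))[:,0]
    R=cv2.Rodrigues(np.array(i['rvec'],float))[0]; C=-R.T@np.array(i['tvec']); D=np.c_[n,np.ones(len(n))]@R
    return C+D*((z-C[2])/D[:,2])[:,None]
E
python3 - <<'E'
from h import *
im,d=cams.capture('wrist'); h=cv2.cvtColor(im,cv2.COLOR_RGB2HSV).astype(int)
m=np.zeros((480,640),bool); m[180:310,250:385]=1
P,u,v=pts('wrist',d,m); print('dial z',np.median(P[(abs(P[:,2]-56)<8)],0))
# dial disc outline
w=m&((h[...,1]<90)&(h[...,2]>90)); w=cv2.morphologyEx(w.astype(np.uint8),cv2.MORPH_OPEN,np.ones((5,5)))
c=max(cv2.findContours(w,0,1)[0],key=cv2.contourArea); hull=cv2.convexHull(c)[:,0].astype(float)
Q=plane('wrist',hull[:,0],hull[:,1],56.); (cx,cy),r=cv2.minEnclosingCircle(Q[:,:2].astype(np.float32)); print('disc',cx,cy,r)
red=m&((h[...,0]<8)|(h[...,0]>172))&(h[...,1]>140)&(h[...,2]>120); vv,uu=np.nonzero(red); k=uu-vv>100
gr=np.zeros_like(m); gr[195:222,282:305]=1; gr&=(h[...,0]>45)&(h[...,0]<75)&(h[...,1]>150)&(h[...,2]>150); gv,gu=np.nonzero(gr); print(len(uu),k.sum(),len(gu),gu.mean(),gv.mean())
A=plane('wrist',uu[k].astype(float),vv[k].astype(float),60.); G=plane('wrist',gu.astype(float),gv.astype(float),56.)
print('tip',A.mean(0),A.min(0),A.max(0)); print('line',cv2.fitLine(A[:,:2].astype(np.float32),2,0,.01,.01).ravel()); print('green',G.mean(0))
for c in [(cx,cy),(571.4,258.4)]:
    a=np.arctan2(A[:,1]-c[1],A[:,0]-c[0]); g=np.arctan2(G[:,1]-c[1],G[:,0]-c[0]); print(np.degrees([np.median(a),np.median(g)]))
E
```

```text
dial z [559.09893553 266.84313202  57.66035586]
disc 574.1483764648438 257.14837646484375 60.78129577636719
199 81 36 292.75 212.52777777777777
tip [561.86285599 293.03447468  60.        ] [556.97863804 282.09667209  60.        ] [566.88994959 303.44032411  60.        ]
line [ 3.4337938e-01 -9.3919677e-01  5.6186285e+02  2.9303448e+02]
green [526.97428661 252.51274448  56.        ]
[ 108.88309857 -174.3612946 ]
[ 105.36754825 -172.42167784]
```

Request:
{"method": "step_arm", "body": {"plan": "-2 -0.15 3 0 100; -4.2 -0.3 7 0 100; -4.2 -0.3 10.5 0 100; -4.2 -0.3 10.5 0 100; -4.2 -0.3 10.5 0 100"}}

```text
time_s: 2.05
eef_pos: [571.2, 261.0, 127.6]
ee_rot: [0.0, 0.201, 0.98, 0.0]
force: [-0.1, -0.3, 1.2]
grip_width: 0.998
```

```bash
python3 - <<'E'
from h import *
s=readout.sense(); print(s['time_s'],s['eef_pos'],s['ee_rot'])
im,d=cams.capture('wrist'); save('w2.png',im)
for t in ['knob_center']:
    for r in spotter.regions_of('wrist',t)[:2]:
        P,u,v=pts('wrist',d,r['pixels']); print(t,round(r['conf'],2),np.round(r['extent']))
        zt=np.percentile(P[:,2],95); T=P[abs(P[:,2]-zt)<4]; print('  top', T.min(0).round(1),T.max(0).round(1),np.median(T,0).round(1),cv2.minEnclosingCircle(T[:,:2].astype(np.float32)))
print(readout.sense()['eef_pos'])
E
```

```text
2.05 [571.2360013 261.0006701 127.611423 ] [3.03445565e-04 2.01394217e-01 9.79510200e-01 2.13092405e-04]
knob_center 0.9 [331. 264.  90. 113.]
  top [557.9 239.6 102.3] [591.3 274.1 108. ] [573.6 257.1 105.3] ((574.7960205078125, 256.4756774902344), 17.66526985168457)
[572.07972676 261.01474804 129.0903162 ]
```

View pics/w2.png

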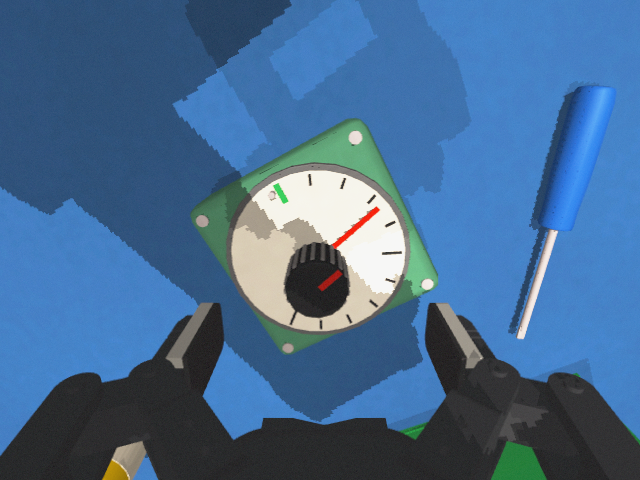

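Request:
{"method": "step_arm", "body": {"plan": "-0.4 -0.2 2 0 100; -0.4 -0.2 5.2 0 100; -0.4 -0.2 5.2 0 60; -0.4 -0.2 5.2 0 30; -0.4 -0.2 5.2 0 30; -0.4 -0.2 5.2 0 30; -0.4 -0.2 5.2 0 30", "grip_force": 25}}

```text
time_s: 2.85
eef_pos: [574.7, 255.4, 77.1]
ee_rot: [0.001, 0.202, 0.979, -0.001]
force: [-7.1, -9.8, 12.2]
grip_width: 0.386
```

Request:
{"method": "step_arm", "body": {"plan": "0 0 0 0 30; 0 0 0 0 30; 0 0 0 0 30"}}

```text
time_s: 3.15
eef_pos: [574.7, 255.4, 77.1]
ee_rot: [0.001, 0.202, 0.979, -0.001]
force: [-6.8, -9.8, 11.3]
grip_width: 0.391
```

Request:
{"method": "step_arm", "body": {"plan": "0 -0.15 -0.2 0 30; 0 -0.15 -0.2 -8 30; 0 -0.15 -0.2 -16 30; 0 -0.15 -0.2 -24 30; 0 -0.15 -0.2 -32 30; 0 -0.15 -0.2 -40 30; 0 -0.15 -0.2 -48 30; 0 -0.15 -0.2 -56 30; 0 -0.15 -0.2 -64 30; 0 -0.15 -0.2 -70 30"}}

```text
time_s: 4.15
eef_pos: [574.7, 254.4, 77.2]
ee_rot: [0.001, -0.399, 0.917, -0.001]
force: [2.2, -6.4, -1.9]
grip_width: 0.387
```

```bash
python3 - <<'E'
from h import *
s=readout.sense(); print(s)
im,d=cams.capture('wrist'); save('w3.png',im[60:420,120:520])
E
```

```text
{'time_s': 4.15, 'joints': array([ 2.31269478e-01,  6.83114825e-01,  1.34120400e+00, -1.82094434e-03,
        1.11565854e+00, -2.15863760e+00]), 'dq': array([-9.97361114e-04,  1.89230023e-03,  1.29375078e-04, -1.93165005e-04,
        1.29013966e-04, -1.01186924e+00]), 'tau': array([  4.16427389, -55.88735104, -23.72556388,   1.27687935,
         0.20948645,   1.01894617]), 'eef_pos': array([574.67388739, 254.37789359,  77.20007783]), 'ee_rot': array([ 6.49757196e-04, -3.98567746e-01,  9.17138174e-01, -9.48371746e-04]), 'force': array([ 2.15620457, -6.38044236, -1.86568687]), 'wrist_torque': array([-0.88291284, -0.28531304, -0.05598266]), 'grip_width': 0.3867717908259744}
```

View pics/w3.png

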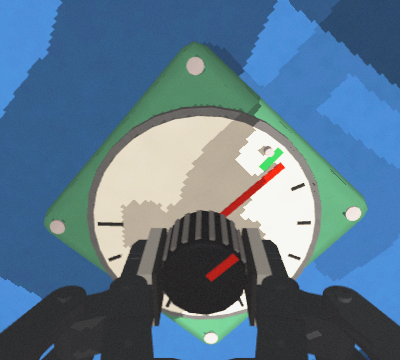

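Request:
{"method": "step_arm", "body": {"plan": "0 0 0 -3 30; 0 0 0 -6 30; 0 0 0 -9 30; 0 0 0 -11 30; 0 0 0 -11 30; 0 0 0 -11 30"}}

```text
time_s: 4.8
eef_pos: [574.7, 254.1, 77.2]
ee_rot: [0.0, -0.482, 0.876, -0.001]
force: [1.9, -6.9, -2.8]
grip_width: 0.386
```

```bash
python3 - <<'E'
from h import *
s=readout.sense(); print({k:np.round(s[k],3) for k in ['joints','dq','force','wrist_torque','ee_rot','eef_pos']})
im,d=cams.capture('wrist'); save('w4.png',cv2.resize(im[140:340,220:460],None,fx=2,fy=2))
E
```

```text
{'joints': array([ 2.310e-01,  6.830e-01,  1.341e+00, -2.000e-03,  1.116e+00,
       -2.345e+00]), 'dq': array([-0.001,  0.001, -0.   ,  0.002,  0.   , -0.   ]), 'force': array([ 1.946, -6.932, -2.759]), 'wrist_torque': array([-1.094, -0.363, -0.571]), 'ee_rot': array([ 0.   , -0.482,  0.876, -0.001]), 'eef_pos': array([574.697, 254.064,  77.2  ])}
```

View pics/w4.png

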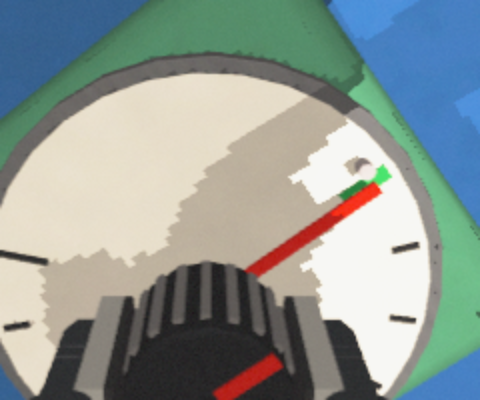

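```bash
cat >> h.py <<'E'
def gauge():
    im,d=cams.capture('wrist'); h=cv2.cvtColor(im,cv2.COLOR_RGB2HSV).astype(int)
    V,U=np.mgrid[:480,:640]; W=plane('wrist',U.ravel().astype(float),V.ravel().astype(float),56.).reshape(480,640,3)
    rr=np.hypot(W[...,0]-574.5,W[...,1]-257)
    red=((h[...,0]<8)|(h[...,0]>172))&(h[...,1]>140)&(h[...,2]>100)&(rr>25)&(rr<58)
    gr=(h[...,0]>48)&(h[...,0]<72)&(h[...,1]>150)&(h[...,2]>110)&(rr>30)&(rr<52)
    for n,m,z in (('red',red,60.),('green',gr,56.)):
        v,u=np.nonzero(m); P=plane('wrist',u.astype(float),v.astype(float),z); a=np.degrees(np.arctan2(P[:,1]-257,P[:,0]-574.5))%360
        q=np.hypot(P[:,0]-574.5,P[:,1]-257)
        print(n,len(u),np.median(a).round(2),P.mean(0).round(1),'r',q.min().round(),q.max().round(),cv2.fitLine(P[:,:2].astype(np.float32),2,0,.01,.01).ravel()[:2] if len(u)>5 else '')
    s=readout.sense(); print(s['time_s'],s['wrist_torque'].round(3),s['eef_pos'].round(1))
    return im
E
python3 -c "
from h import *
gauge()"
```

```text
red 665 181.11 [556.7 267.6  60. ] r 23.0 50.0 [0.8439552 0.5364136]
green 58 185.46 [528.2 252.7  56. ] r 42.0 52.0 [ 0.99601775 -0.08915502]
4.9 [-1.14  -0.322 -0.553] [574.7 254.1  77.2]
```

Request:
{"method": "step_arm", "body": {"plan": "0 0 0 -3 30; 0 0 0 -5 30; 0 0 0 -5 30; 0 0 0 -5 30"}}

```text
time_s: 5.3
eef_pos: [574.9, 254.2, 77.2]
ee_rot: [0.001, -0.52, 0.854, -0.001]
force: [2.5, -7.5, -2.7]
grip_width: 0.39
```

```bash
python3 -c "
from h import *
gauge()"
```

```text
red 677 180.71 [555.8 268.5  60. ] r 24.0 50.0 [0.81856006 0.5744209 ]
green 58 185.43 [528.4 252.7  56. ] r 41.0 52.0 [ 0.99596626 -0.08972887]
5.35 [-1.052 -0.444 -0.562] [574.9 254.2  77.3]
```

Request:
{"method": "step_arm", "body": {"plan": "0 0 0 0 60; 0 0 0 0 100; 0 0 0 0 100; 0 0 0 0 100; 0 0 -3 0 100; 0 0 -7 0 100; 0 0 -11 0 100; 0 0 -14 0 100; 0 0 -14 0 100; 0 0 -14 0 100"}}

```text
time_s: 6.35
eef_pos: [573.7, 255.4, 216.2]
ee_rot: [0.0, -0.52, 0.854, 0.0]
force: [-0.3, 1.0, 0.1]
grip_width: 1.0
```

```bash
python3 -c "
from h import *
im=gauge()
save('w5.png',cv2.resize(im[100:340,170:470],None,fx=2,fy=2))"
```

```text
red 106 185.3 [536.9 253.5  60. ] r 25.0 50.0 [0.99668235 0.08138973]
green 6 186.83 [526.8 251.6  56. ] r 44.0 52.0 [ 0.99551165 -0.09463916]
6.4 [0.041 0.045 0.017] [573.4 255.3 215.2]
```

View pics/w5.png

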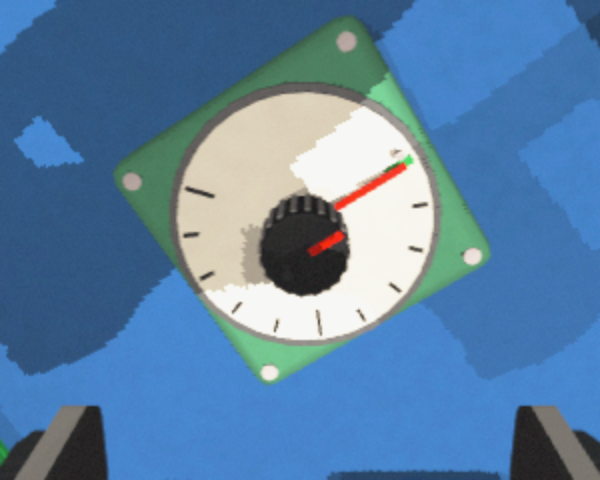

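Request:
{"method": "step_arm", "body": {"plan": "4.5 -1.5 -2 6 100; 9.3 -3.2 -4 12 100; 14 -4.8 -6 18 100; 18.8 -6.4 -8 25 100; 23.5 -8 -8.5 32 100; 28.3 -9.7 -8.5 39 100; 33 -11.3 -8.5 46 100; 38 -13 -8.5 52 100; 43 -14.7 -8.5 58 100; 47.6 -16.3 -8.5 63 100"}}

```text
time_s: 7.4
eef_pos: [502.0, -226.0, 299.8]
ee_rot: [-0.001, 0.005, 1.0, 0.001]
force: [1.0, 0.3, 0.5]
grip_width: 1.002
```

Request:
{"method": "step_arm", "body": {"plan": "0 0 0 0 100; 0 0 0 0 100; 0 0 0 0 100"}}

```text
time_s: 7.7
eef_pos: [503.0, -223.3, 300.6]
ee_rot: [-0.001, 0.002, 1.0, 0.001]
force: [-0.4, 0.6, 0.1]
grip_width: 0.998
```

```bash
python3 - <<'E'
from h import *
s=readout.sense(); print(s['time_s'],s['eef_pos'],s['ee_rot'],s['joints'])
im,d=cams.capture('wrist'); save('c1.png',im); np.savez('c1.npz',im=im,d=d)
for r in spotter.regions_of('wrist','cap_center')[:2]:
        P,u,v=pts('wrist',d,r['pixels']); print(round(r['conf'],2),np.round(r['extent']))
        zt=np.percentile(P[:,2],90); T=P[abs(P[:,2]-zt)<4]; print('  top', T.min(0).round(1),T.max(0).round(1),np.median(T,0).round(1),cv2.minEnclosingCircle(T[:,:2].astype(np.float32)))
E
```

```text
7.7 [ 503.02794345 -223.34589825  300.55423415] [-5.45399064e-04  1.97121806e-03  9.99997755e-01  5.54654649e-04] [-6.30889513e-01  3.33055190e-01  1.29131028e+00  2.55720675e-04
  1.51876185e+00 -2.19775690e+00]
0.94 [298. 280.  76.  81.]
  top [ 512.7 -267.1  212.1] [ 563.1 -217.2  217.8] [ 536.5 -242.2  215.3] ((538.18310546875, -242.69589233398438), 25.73741340637207)
```

View pics/c1.png

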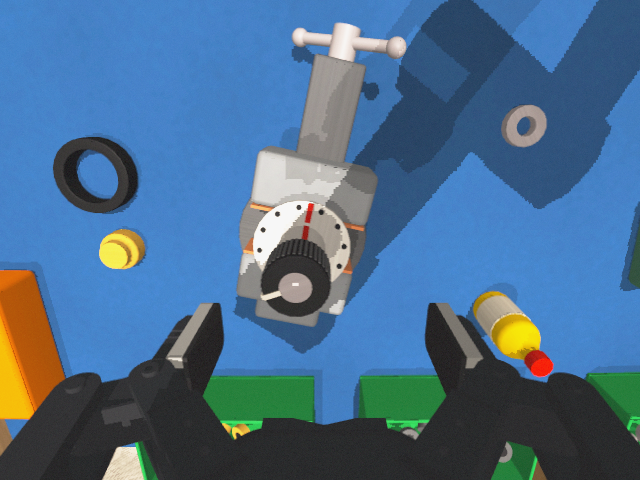

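```bash
python3 - <<'E'
from h import *
z=np.load('c1.npz'); im=z['im']; d=z['d']; h=cv2.cvtColor(im,cv2.COLOR_RGB2HSV).astype(int)
V,U=np.mgrid[:480,:640]; c=np.array([538.2,-242.7])
def pl(m,zz):
    v,u=np.nonzero(m); return plane('wrist',u.astype(float),v.astype(float),zz)
box=(U>240)&(U<360)&(V>190)&(V<325)
red=box&((h[...,0]<8)|(h[...,0]>172))&(h[...,1]>140)&(V<245)
A=pl(red,136.); L=cv2.fitLine(A[:,:2].astype(np.float32),2,0,.01,.01).ravel(); print('red',A.mean(0),len(A),L, np.degrees(np.arctan2(*(A[:,:2].mean(0)-c)[::-1])))
T=pl(box,214.).reshape(-1,3); v,u=np.nonzero(box); r=np.hypot(T[:,0]-c[0],T[:,1]-c[1]); k=(r>15)&(r<24)&(h[v,u,2]>140)&(h[v,u,1]<90)
T=T[k]; print('stripe',len(T),T.mean(0),u[k].mean(),v[k].mean(), np.degrees(np.arctan2(*(T[:,:2].mean(0)-c)[::-1])))
E
```

```text
red [ 513.51095104 -236.46943204  136.        ] 164 [ 9.8083293e-01 -1.9485062e-01  5.1351093e+02 -2.3646944e+02] 165.8364770038719
stripe 68 [ 545.96621822 -260.52819212  214.        ] 270.3235294117647 295.54411764705884 -66.4613624722457
```

Request:
{"method": "step_arm", "body": {"plan": "-3.55 -2.1 3 0 100; -3.55 -2.1 7.5 0 100; -3.55 -2.1 7.5 0 100; -3.55 -2.1 7.5 0 100"}}

```text
time_s: 8.2
eef_pos: [538.5, -244.7, 227.4]
ee_rot: [-0.0, 0.002, 1.0, 0.0]
force: [-0.4, 0.6, 0.5]
grip_width: 0.999
```

```bash
python3 - <<'E'
from h import *
s=readout.sense(); print(s['time_s'],s['eef_pos'],s['ee_rot'],s['joints'])
im,d=cams.capture('wrist'); save('c2.png',im)
for r in spotter.regions_of('wrist','cap_center')[:1]:
        P,u,v=pts('wrist',d,r['pixels']); print(round(r['conf'],2),np.round(r['extent']))
        zt=np.percentile(P[:,2],90); T=P[abs(P[:,2]-zt)<4]; print('  top', T.min(0).round(1),T.max(0).round(1),np.median(T,0).round(1),cv2.minEnclosingCircle(T[:,:2].astype(np.float32)))
E
```

```text
8.2 [ 538.47519997 -244.68040314  227.38171059] [-7.02547679e-05  2.04839545e-03  9.99997897e-01  7.14236476e-05] [-6.24439761e-01  4.63774705e-01  1.29125042e+00  3.47338208e-05
  1.38676497e+00 -2.19114565e+00]
0.65 [327. 281. 108. 110.]
  top [ 512.8 -268.8  213.4] [ 563.4 -218.2  219.2] [ 536.4 -243.4  216.6] ((538.295166015625, -243.5649871826172), 25.581220626831055)
```

Request:
{"method": "step_arm", "body": {"plan": "0 0 2.5 0 100; 0 0 5.2 0 100; 0 0 5.2 0 75; 0 0 5.2 0 50; 0 0 5.2 0 50; 0 0 5.2 0 50; 0 0 5.2 0 50", "grip_force": 30}}

```text
time_s: 9.0
eef_pos: [539.2, -244.3, 177.5]
ee_rot: [0.002, 0.002, 1.0, 0.0]
force: [-2.7, 9.3, 7.2]
grip_width: 0.581
```

```bash
python3 -c "
from h import *
s=readout.sense(); print({k:np.round(s[k],3) for k in ['time_s','joints','dq','force','wrist_torque','ee_rot','eef_pos','grip_width']})"
```

```text
{'time_s': np.float64(9.0), 'joints': array([-6.240e-01,  5.010e-01,  1.366e+00,  2.000e-03,  1.272e+00,
       -2.191e+00]), 'dq': array([-0.001,  0.   ,  0.002,  0.   ,  0.   ,  0.001]), 'force': array([-2.68 ,  9.254,  7.194]), 'wrist_torque': array([ 1.495,  0.259, -0.049]), 'ee_rot': array([0.002, 0.002, 1.   , 0.   ]), 'eef_pos': array([ 539.17 , -244.282,  177.544]), 'grip_width': np.float64(0.581)}
```

Request:
{"method": "step_arm", "body": {"plan": "0 0.1 -0.1 0 50; 0 0.1 -0.08 8 50; 0 0.1 -0.06 16 50; 0 0.1 -0.05 24 50; 0 0.1 -0.03 32 50; 0 0.1 -0.01 40 50; 0 0.1 0.01 48 50; 0 0.1 0.03 56 50; 0 0.1 0.04 64 50; 0 0.1 0.06 72 50"}}

```text
time_s: 10.0
eef_pos: [539.3, -244.0, 176.0]
ee_rot: [0.002, 0.592, 0.806, 0.001]
force: [1.5, 5.7, 2.9]
grip_width: 0.576
```

Request:
{"method": "step_arm", "body": {"plan": "0 0 0.02 8 50; 0 0 0.03 16 50; 0 0 0.05 24 50; 0 0 0.07 32 50; 0 0 0.09 40 50; 0 0 0.1 44 50; 0 0 0.1 44 50"}}

```text
time_s: 10.7
eef_pos: [539.5, -244.0, 175.1]
ee_rot: [0.001, 0.85, 0.527, 0.001]
force: [2.7, 5.5, 2.7]
grip_width: 0.576
```

```bash
cat >> h.py <<'E'
def st():
    s=readout.sense(); print({k:np.round(s[k],3).tolist() for k in ['time_s','joints','force','wrist_torque','ee_rot','eef_pos','grip_width']})
E
python3 -c "
from h import *
st()"
```

```text
{'time_s': 10.7, 'joints': [-0.623, 0.503, 1.369, 0.002, 1.265, -0.163], 'force': [2.67, 5.459, 2.685], 'wrist_torque': [0.786, -0.251, -0.114], 'ee_rot': [0.001, 0.85, 0.527, 0.001], 'eef_pos': [539.486, -244.026, 175.078], 'grip_width': 0.576}
```

Request:
{"method": "step_arm", "body": {"plan": "0 0 0.01 4 50; 0 0 0.01 8 50; 0 0 0.01 8 50"}}

```text
time_s: 11.0
eef_pos: [539.3, -244.4, 174.9]
ee_rot: [0.002, 0.884, 0.467, 0.001]
force: [1.6, 5.1, 7.6]
grip_width: 0.579
```

```bash
python3 -c "
from h import *
st()"
```

```text
{'time_s': 11.0, 'joints': [-0.623, 0.503, 1.37, 0.001, 1.265, -0.026], 'force': [1.568, 5.136, 7.561], 'wrist_torque': [0.641, -0.152, 0.421], 'ee_rot': [0.002, 0.884, 0.467, 0.001], 'eef_pos': [539.323, -244.4, 174.908], 'grip_width': 0.579}
```

Request:
{"method": "step_arm", "body": {"plan": "0 0 0.01 4 50; 0 0 0.01 8 50; 0 0 0.01 8 50"}}

```text
time_s: 11.3
eef_pos: [538.9, -244.9, 174.7]
ee_rot: [0.002, 0.914, 0.405, 0.001]
force: [-0.6, 3.4, 7.3]
grip_width: 0.58
```

```bash
python3 -c "
from h import *
st()"
```

```text
{'time_s': 11.3, 'joints': [-0.624, 0.504, 1.37, -0.001, 1.265, 0.113], 'force': [-0.592, 3.371, 7.285], 'wrist_torque': [0.411, 0.113, 0.942], 'ee_rot': [0.002, 0.914, 0.405, 0.001], 'eef_pos': [538.877, -244.854, 174.672], 'grip_width': 0.58}
```

Request:
{"method": "step_arm", "body": {"plan": "0 0 0 4 50; 0 0 0 8 50; 0 0 0 8 50"}}

```text
time_s: 11.6
eef_pos: [538.7, -244.9, 174.5]
ee_rot: [0.001, 0.94, 0.34, 0.0]
force: [-0.9, 1.7, 5.3]
grip_width: 0.575
```

```bash
python3 -c "
from h import *
st()
im,d=cams.capture('wrist'); save('c3.png',cv2.resize(im[120:400,160:500],None,fx=2,fy=2)); np.savez('c3.npz',im=im,d=d)
im,d=cams.capture('top'); np.savez('t3.npz',im=im,d=d)"
```

```text
{'time_s': 11.6, 'joints': [-0.624, 0.504, 1.37, -0.001, 1.265, 0.252], 'force': [-0.872, 1.728, 5.335], 'wrist_torque': [0.327, 0.271, 1.044], 'ee_rot': [0.001, 0.94, 0.34, 0.0], 'eef_pos': [538.7, -244.855, 174.464], 'grip_width': 0.575}
```

View pics/c3.png

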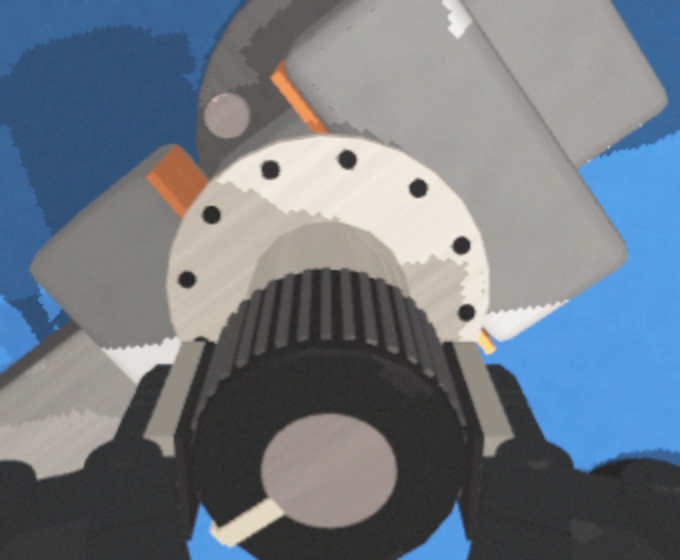

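```bash
cat >> h.py <<'E'
def stripe(im,zz,c=None):
    h=cv2.cvtColor(im,cv2.COLOR_RGB2HSV).astype(int); V,U=np.mgrid[:480,:640]
    W=plane('wrist',U.ravel().astype(float),V.ravel().astype(float),zz).reshape(480,640,3)
    k=(np.hypot(W[...,0]-538.5,W[...,1]+243.5)<12.5)&(h[...,2]>120)   # grey top disc -> centre
    k=cv2.morphologyEx(k.astype(np.uint8),cv2.MORPH_OPEN,np.ones((5,5)))>0
    c=W[k][:,:2].mean(0); r=np.hypot(W[...,0]-c[0],W[...,1]-c[1])
    k=(r>15)&(r<23)&(h[...,2]>140)&(h[...,1]<90)
    S=W[k][:,:2]; L=cv2.fitLine(S.astype(np.float32),2,0,.01,.01).ravel()
    print('centre',c.round(1),len(S),'stripe',np.degrees(np.arctan2(*(S.mean(0)-c)[::-1])).round(1),'line',np.degrees(np.arctan2(L[1],L[0])).round(1))
E
python3 -c "
from h import *
st()
stripe(np.load('c3.npz')['im'],211.)"
```

```text
{'time_s': 11.7, 'joints': [-0.624, 0.504, 1.37, -0.001, 1.265, 0.251], 'force': [-1.86, 1.335, 5.567], 'wrist_torque': [0.306, 0.213, 1.05], 'ee_rot': [0.001, 0.94, 0.341, 0.0], 'eef_pos': [538.694, -244.853, 174.448], 'grip_width': 0.574}
centre [ 538.1 -243. ] 219 stripe 168.1 line -13.8
```

Request:
{"method": "step_arm", "body": {"plan": "0 0 0 -8 50; 0 0 0 -16 50; 0 0 -0.02 -24 50; 0 0 -0.04 -32 50; 0 0 -0.06 -40 50; 0 0 -0.07 -48 50; 0 0 -0.09 -56 50; 0 0 -0.11 -64 50; 0 0 -0.13 -72 50; 0 0 -0.14 -80 50"}}

```text
time_s: 12.7
eef_pos: [539.8, -245.1, 176.2]
ee_rot: [0.003, 0.499, 0.866, 0.0]
force: [5.6, 2.3, 4.4]
grip_width: 0.577
```

Request:
{"method": "step_arm", "body": {"plan": "0 0 -0.02 -8 50; 0 0 -0.04 -16 50; 0 0 -0.05 -20 50; 0 0 -0.05 -20 50; 0 0 -0.05 -20 50"}}

```text
time_s: 13.2
eef_pos: [540.1, -244.8, 176.7]
ee_rot: [0.003, 0.344, 0.939, -0.0]
force: [7.0, 1.4, 5.1]
grip_width: 0.577
```

```bash
python3 -c "
from h import *
st()
im,d=cams.capture('wrist'); save('c4.png',im[120:400,160:500]); np.savez('c4.npz',im=im,d=d)
stripe(im,213.)"
```

```text
{'time_s': 13.2, 'joints': [-0.624, 0.502, 1.367, 0.002, 1.267, -1.493], 'force': [6.976, 1.408, 5.097], 'wrist_torque': [0.447, -1.063, 0.068], 'ee_rot': [0.003, 0.344, 0.939, -0.0], 'eef_pos': [540.103, -244.811, 176.698], 'grip_width': 0.577}
centre [ 538.9 -243.2] 220 stripe -92.4 line 85.2
```

Request:
{"method": "step_arm", "body": {"plan": "0 0 0.01 5 50; 0 0 0.02 9.5 50; 0 0 0.02 9.5 50; 0 0 0.02 9.5 50"}}

```text
time_s: 13.65
eef_pos: [540.0, -245.0, 176.5]
ee_rot: [0.003, 0.421, 0.907, 0.0]
force: [6.1, 1.6, 4.9]
grip_width: 0.576
```

```bash
python3 -c "
from h import *
st()
im,d=cams.capture('wrist'); save('c5.png',im[120:400,160:500]); np.savez('c5.npz',im=im,d=d)
stripe(im,213.)"
```

```text
{'time_s': 13.65, 'joints': [-0.624, 0.502, 1.367, 0.002, 1.266, -1.327], 'force': [6.071, 1.557, 4.858], 'wrist_torque': [0.317, -0.939, -0.068], 'ee_rot': [0.003, 0.421, 0.907, 0.0], 'eef_pos': [539.974, -244.976, 176.498], 'grip_width': 0.576}
centre [ 538.8 -243.2] 218 stripe -102.6 line 75.9
```

```bash
python3 -c "
from h import *
im,d=cams.capture('top'); a=cv2.resize(im[200:265,175:245],(400,400)); b=cv2.resize(np.load('c5.npz')['im'][120:400,160:500],(400,400))
save('f.png',np.hstack([a,b])); o=np.load('top.npz')['im']
df=np.abs(im.astype(int)-o).max(2)>60
for n,(c,r,w,e) in dict(wrench=(115,290,20,70),driver=(155,210,50,65),bearing=(300,287,24,24),oil=(302,196,24,32),spare=(480,234,24,24),tape=(487,269,40,40)).items():
    print(n, df[r-e//2:r+e//2,c-w//2:c+w//2].mean().round(3))
st()"
```

```text
wrench 0.061
driver 0.0
bearing 0.866
oil 0.0
spare 0.134
tape 0.0
{'time_s': 13.75, 'joints': [-0.624, 0.502, 1.367, 0.002, 1.266, -1.327], 'force': [5.775, 1.796, 4.881], 'wrist_torque': [0.336, -0.959, -0.092], 'ee_rot': [0.003, 0.42, 0.907, 0.0], 'eef_pos': [539.977, -244.953, 176.445], 'grip_width': 0.577}
```

View pics/f.png

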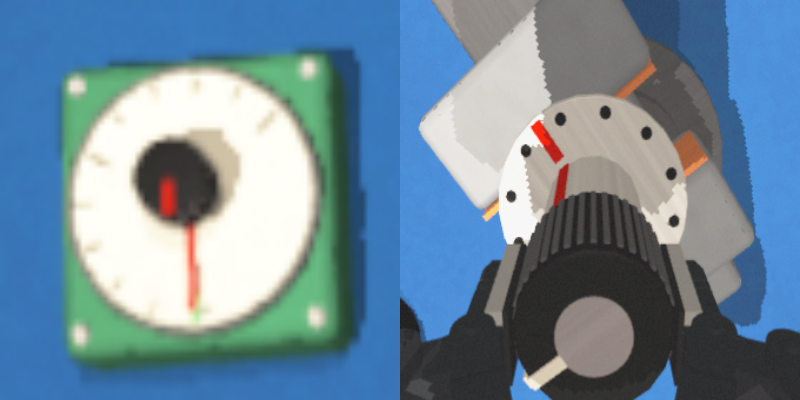

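```bash
python3 -c "
from h import *
workorder.finish_job(); st()"
```

```text
the job is handed in; nothing more can be done
the job is handed in; nothing more can be done
```

The gauge pointer is back on its zero stop, and the cap was screwed down until it bottomed out, then backed off a quarter turn. I handed the job in at about 13.8 s, still gripping the cap at 30 N.

- **Gauge:** I turned the knob counter-clockwise about 76° until the torque held steady at about 0.56 N m and the pointer stopped moving. After release the pointer read 185.3° and the green mark about 185.5–186.8°. The last top picture shows the pointer on the mark.
- **Cap bottomed:** I turned it clockwise about 126°. At the stop the grip slipped at about 1.05 N m. The stripe read 168.1°; the red line read 166–169°, depending on the method.
- **Quarter turn:** The first back-off went too far, to about 99°, so I turned it back in. The last reading was 89.3–89.7° from the stop, about 1.56 rad. The wrist force was then about 8 N.
- **Loose things:** A before-and-after comparison of the top pictures showed no change at the screwdriver, oil bottle or tape. It showed small differences at the wrench and brass plug, and a large one at the bearing. I put these down to the arm and its shadow, since the gripper was never sent near those things, but I did not confirm it with a separate view.

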